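# Fill the empty kit tray on the parts carousel with heat sinks sorted by length

## Task

First turn the parts carousel by its knob until its empty tray squarely faces the open loading window, on the side without the clear cover. Then sort the four loose heat sinks into that tray, one lying flat in each pocket: the two short ones in the inner row of short pockets, the two long ones in the outer row of long pockets. Leave the tray facing the window and the other small parts on the bench where they are.

Things in the scene. Friction and masses are not known exactly. Their poses are not given: they have to be found in the camera images.
- short_a_mid (a point): Loose finned aluminium heat sink, the short kind: 28 mm long (own x axis, along the fins), 18 mm wide (y), 18 mm high (z), 20 g or so; lies fins up on the bench, at any yaw. To be gripped across its 18 mm width; the sides are plain. The point is its centre, half-way up (9 mm above its underside).
- short_b_mid (a point): Loose finned aluminium heat sink, the short kind: 28 mm long (own x axis, along the fins), 18 mm wide (y), 18 mm high (z), 20 g or so; lies fins up on the bench, at any yaw. To be gripped across its 18 mm width; the sides are plain. The point is its centre, half-way up (9 mm above its underside).
- long_a_mid (a point): Loose finned aluminium heat sink, the long kind: 46 mm long (own x axis, along the fins), 18 mm wide (y), 18 mm high (z), 33 g or so; lies fins up on the bench, at any yaw. To be gripped across its 18 mm width; the sides are plain. The point is its centre, half-way up (9 mm above its underside).
- long_b_mid (a point): Loose finned aluminium heat sink, the long kind: 46 mm long (own x axis, along the fins), 18 mm wide (y), 18 mm high (z), 33 g or so; lies fins up on the bench, at any yaw. To be gripped across its 18 mm width; the sides are plain. The point is its centre, half-way up (9 mm above its underside).
- pocket_short0 (a point): Where the centre of a heat sink seated in this short pocket of the empty tray lies (9 mm above the pocket's floor). Pocket: 36 mm along own x (radial; the heat sink's length goes along it) by 26 mm along y, walls 6 mm high; 71 mm from the turntable's axis along x and 23 mm to one side. Turns with the turntable.
- pocket_short1 (a point): Where the centre of a heat sink seated in this short pocket of the empty tray lies (9 mm above the pocket's floor). Pocket: 36 mm along own x (radial; the heat sink's length goes along it) by 26 mm along y, walls 6 mm high; 71 mm from the turntable's axis along x and 23 mm to one side. Turns with the turntable.
- pocket_long0 (a point): Where the centre of a heat sink seated in this long pocket of the empty tray lies (9 mm above the pocket's floor). Pocket: 54 mm along own x (radial; the heat sink's length goes along it) by 26 mm along y, walls 6 mm high; 119 mm from the turntable's axis along x and 23 mm to one side. Turns with the turntable.
- pocket_long1 (a point): Where the centre of a heat sink seated in this long pocket of the empty tray lies (9 mm above the pocket's floor). Pocket: 54 mm along own x (radial; the heat sink's length goes along it) by 26 mm along y, walls 6 mm high; 119 mm from the turntable's axis along x and 23 mm to one side. Turns with the turntable.
- carousel: The parts carousel's fixed grey round base, 350 mm across; origin on the turntable's axis at bench level, own -x toward the loading window. The half behind the axis (own +x) lies under a fixed clear cover, 52 to 55 mm above the bench. Two steel uprights, 32 mm high and 100 mm apart on the front rim, mark the window.
- turntable (a joint): Angle (rad) of the carousel's ivory turntable, 320 mm across, counter-clockwise from above positive; 0 when the empty tray faces the window squarely. Turns both ways (limits +-2.5), friction 0.06 N m, stays where left. Carries three black trays with grey walls, 120 degrees apart, each with an outer row of two long and an inner row of two short pockets; two trays are full (fixed heat sinks), one is empty.
- knob_grip (a point): Grip point on the turntable's upright axis, inside its black bar knob, 10 mm below the knob's top. The bar is 42 mm long (own x), 14 mm wide (y), 26 mm high, on a 28 mm round stem, its top 100 mm above the bench. Turns one to one with the turntable; a light grip slips on it. Own -x points to the empty tray (a white stroke on top marks that end).
- window (a point): Middle of the loading window, at tray floor height (24 mm above the bench), 100 mm from the turntable's axis, fixed to the base; own -x points out of the window, toward the robot.
- capacitor_mid (a point): Bystander: black can capacitor standing upright, 24 mm across, 30 mm high; the point is its centre.
- ferrite_mid (a point): Bystander: dark ferrite ring lying flat, 32 mm across, 12 mm high; the point is its centre.
- potentiometer_mid (a point): Bystander: potentiometer, 24 mm across, shaft up, 30 mm high in all; the point is on its axis 9 mm above its underside.

How it is judged:
By the outcome, as a careful person would: the job done as asked, in the order asked, and still so for the second after the job is handed in, with the robot touching nothing.
It also fails if it takes over 72 s, if anything falls off the work surface, if the arm or the gripper's body presses on something with over 40 N, if the wrist force passes 120 N, or if a joint passes its speed limit or range.

## Robot

A 6-joint arm with a two-finger parallel gripper is mounted at the origin on the work surface. World frame = base frame: x ahead of the robot, y to its left, z up, the work surface at z = 0. Lengths are in mm, angles in degrees, forces in N, time in s.
With the tool pointing down it reaches from about 350 to 850 mm from the base axis. Payload 8.1 kg.
Tool frame: the origin (TCP) lies between the finger pads; the fingertips stand 14 mm ahead of it and the grasp point (between the pads) lies 5 mm behind it; z points along the fingers, x is the direction in which the jaws open and shut, and the axes are right-handed (so a half turn about z gives the same grasp; the last joint's range is limited). The gripper opens to 85 mm and grips with 20 to 120 N. Pads are 22 mm wide; open, the fingers measure 114 mm over their backs; the gripper's body (76 mm by 85 mm) begins 54 mm behind the grasp point. The pads swing forward as they close: fully open they stand 13 mm farther back than shut.
Start: joints at [61.226, 7.471, 85.268, -0, 87.261, -4.893], TCP at [242.882, 548.647, 245.292] pointing down, gripper open.
Joint ranges: [-169.43, 169.43], [-51.17, 129.36], [1.28, 143.12], [-76.62, 256.62], [0, 156.53], [-152.29, 152.29]. Speed limits (degrees/s): [136.94, 136.94, 159.86, 180, 180, 180].

## Interface

Orientations are given as [roll, pitch, yaw] about the fixed x, y, z axes, in that order (R = Rz(yaw) Ry(pitch) Rx(roll)).
In Python, from bench import r, vision, job gives the robot as it stands.
- The arm moves only by the tool send_rows, never from a script. Its arguments are lists of equal length, an entry for each row: "dp": the shift along the world's x, y, z in mm, a list of three; "rot": the turn, a rotation vector about the world's x, y, z in rad, a list of three. In form: {"dp": [[tx, ty, tz], ...], "rot": [[wx, wy, wz], ...]}. A call has 1 to 5 rows; each row is the pose to reach, as a shift and turn from the pose commanded when the call began; what a row does not reach only later rows make up. A row lasts 1/8 s, in which the tool goes at most 62.5 mm and 10.7 degrees, less where a joint would pass 70% of its speed; a pose out of reach is approached as far as the arm can. A call with a gripper value outside its range is refused whole. "jaw" is the finger opening in mm, from 0 to 85.4, set as the call begins (left out, the last holds). The fingers move at their own pace and stop on an object; "force" is the grip in N (left out, the last holds). Time passes only in rows, so rows that repeat a pose let the fingers close. It gives the time, the measured TCP pose, the force and the opening at its end, in the units of the state.
- r.sense(): the state, without advancing time (a new reading comes with each control period).
- vision.snapshot(name): name is "scene" or "top"; returns a dict with "pixels" (420x560x3 uint8, red, green, blue), "depth" (420x560 float32, mm along the optical axis (not along the pixel's ray), 0 where there is no reading), "intrinsics" (3x3 intrinsics, pixels), "world_from_camera" (4x4, takes a point from camera to world coordinates). Camera axes: x right, y down, z forward; pixel columns grow to the right and rows downward; lengths in mm; the calibration is good to about 2 mm. A picture is of the moment at which its call begins.
- job.hand_in(): hands the job in, once; it reports no verdict.
The state is a dict: "time": time; "joint_pos": joint angles; "qd": joint speeds; "joint_efforts": joint torques, N m; "tool_pos": TCP position; "tcp_rot": TCP orientation; "ft_force": force on the tool from outside, world axes, zero at the start; "wrist_torque": the same for the moment, N m; "finger_gap": finger opening in mm.
Only numpy, scipy, OpenCV 4.12 (cv2) and the standard library are available. Lean on these libraries where they do the work, as an engineer would, in place of code of your own. Each camera call takes 0.05 s, during which the arm holds its last target.

## Working session

There is one attempt and no reset: what is moved stays moved. The work goes in short steps, Python scripts to look and compute and a tool call to move; the robot and the scene stay as the last step left them, time stands still between calls to the robot, and variables do not carry over. Pictures are saved under pics/ and viewed, and the job is handed in when it is done.

Besides the shell and the picture viewer there is one more tool, called after "Request:" as a command line: name --argument value ..., lists and objects as JSON in quotes. send_rows: Moves the arm, as the interface text tells. Its arguments: {"type":"object","properties":{"dp":{"type":"array"},"rot":{"type":"array"},"jaw":{"type":"number"},"force":{"type":"number"}},"required":["dp","rot"]}

```bash
ls; mkdir -p pics; python3 - <<'E'
from bench import r, vision, job
import cv2, numpy as np
print(r.sense())
for n in("scene","top"):
    s=vision.snapshot(n); cv2.imwrite(f"pics/{n}0.png",s["pixels"][:,:,::-1]); np.savez(f"pics/{n}0.npz",**s)
    print(n,s["intrinsics"],s["world_from_camera"])
E
```

```text
pics
{'time': 0.0, 'joint_pos': array([ 6.12249085e+01,  7.51622060e+00,  8.53290016e+01, -7.72500049e-04,
        8.72607356e+01, -4.89297629e+00]), 'qd': array([-0.08927579, -0.0129375 , -0.01157657, -0.04192797,  0.06481376,
        0.07514763]), 'joint_efforts': array([-2.53896142e-03, -5.69380689e+01, -5.00563037e+01, -2.87316252e-04,
        1.45427583e-02, -2.48115623e-05]), 'tool_pos': array([242.64664914, 548.1801765 , 244.23546286]), 'tcp_rot': array([-1.79991731e+02,  1.05637410e-01,  6.61179300e+01]), 'ft_force': array([-1.61368897, -0.54008737, -0.35217369]), 'wrist_torque': array([-0.00769523, -0.02290592,  0.01752765]), 'finger_gap': 85.45813196946986}
scene [[393.99372587   0.         282.18582109]
 [  0.         393.99372587 206.95852784]
 [  0.           0.           1.        ]] [[ 2.42296652e-01  6.69621498e-01 -7.02067933e-01  1.02945447e+03]
 [ 9.70064797e-01 -1.79385185e-01  1.63692531e-01 -1.61133978e+02]
 [-1.63285479e-02 -7.20713539e-01 -6.93040672e-01  5.45054350e+02]
 [ 0.00000000e+00  0.00000000e+00  0.00000000e+00  1.00000000e+00]]
top [[464.38833261   0.         274.7673692 ]
 [  0.         464.38833261 213.93993383]
 [  0.           0.           1.        ]] [[ 2.07150610e-02 -9.93536219e-01  1.11609441e-01  4.25526541e+02]
 [-9.99733482e-01 -2.17223830e-02 -7.81684975e-03 -4.35184323e+01]
 [ 1.01907464e-02 -1.11417769e-01 -9.93721404e-01  1.10567389e+03]
 [ 0.00000000e+00  0.00000000e+00  0.00000000e+00  1.00000000e+00]]
```

View pics/scene0.png

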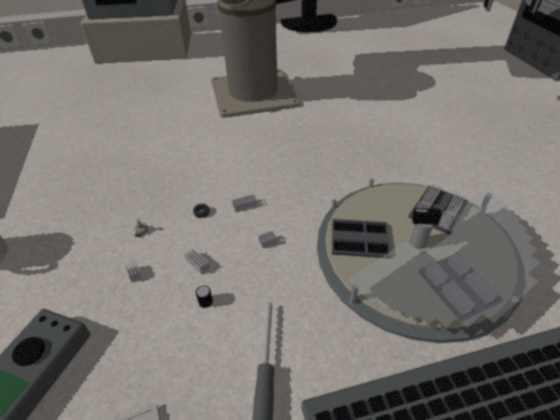

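View pics/top0.png

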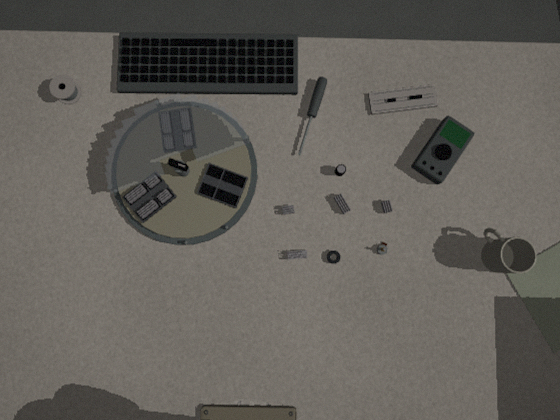

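```bash
python3 - <<'E'
import cv2, numpy as np
t=np.load("pics/top0.npz")["pixels"][:,:,::-1]; s=np.load("pics/scene0.npz")["pixels"][:,:,::-1]
g=lambda im:np.clip((im/255.)**.6*255*1.1,0,255).astype(np.uint8)
def crop(im,x,y,w,h,k,n): cv2.imwrite(n,cv2.resize(g(im[y:y+h,x:x+w]),None,fx=k,fy=k,interpolation=cv2.INTER_CUBIC))
crop(t,100,90,170,160,4,"pics/t_car.png"); crop(t,265,150,135,120,5,"pics/t_parts.png")
crop(s,310,170,220,160,3.5,"pics/s_car.png"); crop(s,110,180,180,130,4,"pics/s_parts.png")
E
```

```text
(no output)
```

View pics/t_car.png

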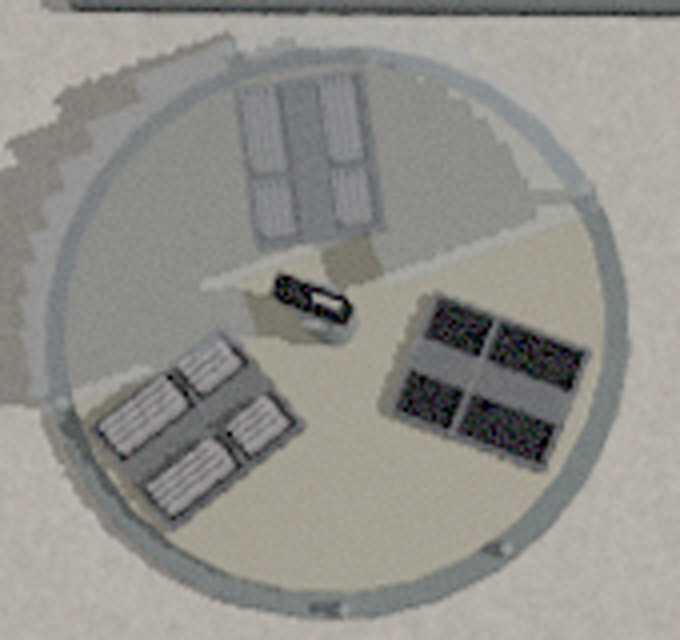

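View pics/t_parts.png

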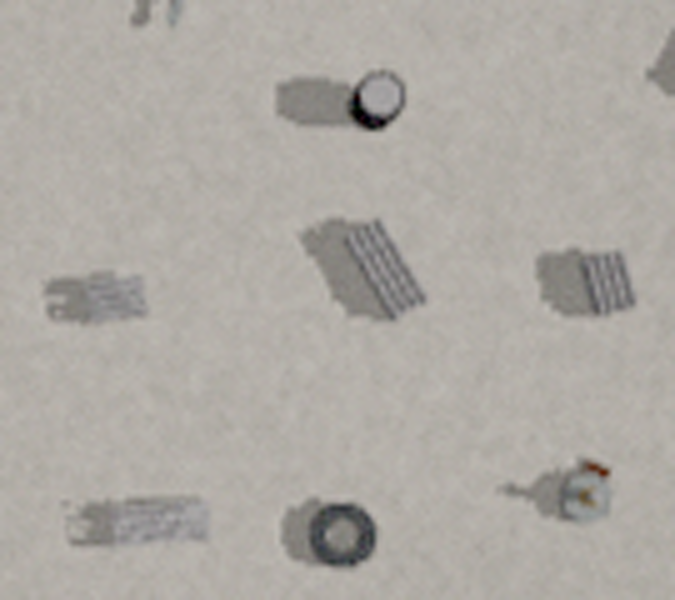

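View pics/s_car.png

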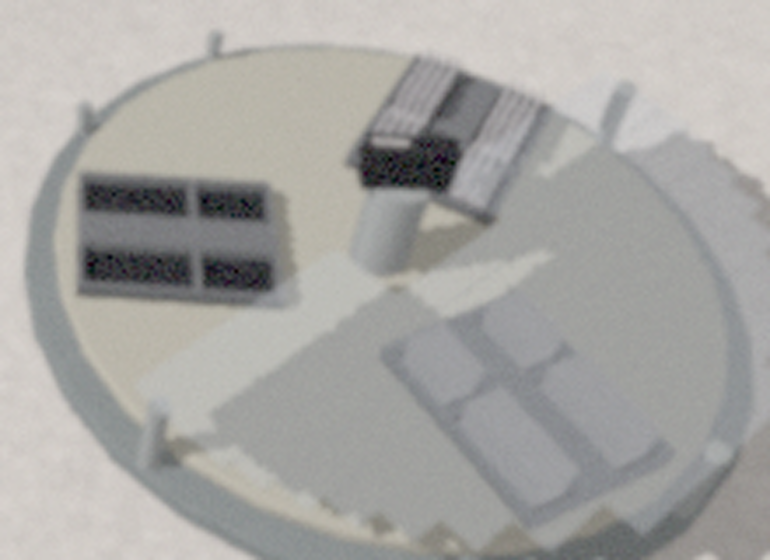

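View pics/s_parts.png

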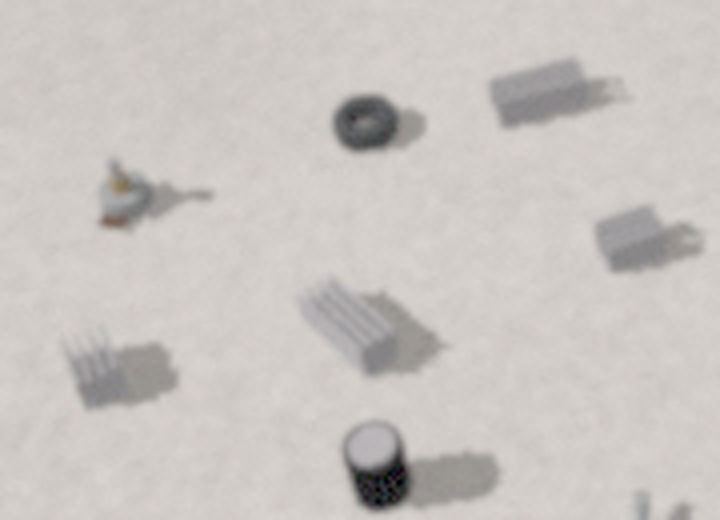

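```bash
cat > h.py <<'E'
import cv2, numpy as np
def load(n): return dict(np.load(n))
def cloud(s):
    K=s["intrinsics"];T=s["world_from_camera"];d=s["depth"]
    v,u=np.mgrid[:d.shape[0],:d.shape[1]]
    P=np.stack([(u-K[0,2])/K[0,0]*d,(v-K[1,2])/K[1,1]*d,d],-1)
    P=P@T[:3,:3].T+T[:3,3]; P[d==0]=np.nan; return P
def ray(s,uv,z):
    K=s["intrinsics"];T=s["world_from_camera"];uv=np.atleast_2d(np.asarray(uv,float))
    D=np.c_[(uv[:,0]-K[0,2])/K[0,0],(uv[:,1]-K[1,2])/K[1,1],np.ones(len(uv))]@T[:3,:3].T
    t=(z-T[2,3])/D[:,2]; return T[:3,3]+D*t[:,None]
def tri(sa,ua,sb,ub):
    A=[];b=[]
    for s,u in((sa,ua),(sb,ub)):
        T=s["world_from_camera"];p0=ray(s,u,0)[0];d=p0-T[:3,3];d/=np.linalg.norm(d);M=np.eye(3)-np.outer(d,d);A.append(M);b.append(M@T[:3,3])
    x=np.linalg.lstsq(np.vstack(A),np.hstack(b),rcond=None)[0]
    return x,[np.linalg.norm(A[i]@x-b[i]) for i in(0,1)]
E
python3 - <<'E'
from h import *
t=load("pics/top0.npz");s=load("pics/scene0.npz")
P=cloud(t);Q=cloud(s)
for n,(u,v) in dict(table=(300,300),tab2=(150,300),ring=(110,185),disc=(190,220),tray=(215,180),wall=(222,186),knob=(176,164),stroke=(181,165),can=(340,169),long=(343,204),cover=(150,140)).items():
    w=P[v-1:v+2,u-1:u+2].reshape(-1,3); print(n,np.nanmean(w,0).round(1),np.nanstd(w[:,2]).round(1))
for n,(u,v) in dict(table=(300,150),can=(204,290),disc=(350,270),long=(198,260),knob=(430,217)).items():
    w=Q[v-1:v+2,u-1:u+2].reshape(-1,3); print('S',n,np.nanmean(w,0).round(1),np.nanstd(w[:,2]).round(1))
E
```

```text
table [ 347.7 -115.6    1.1] 2.1
tab2 [3.407e+02 2.355e+02 3.000e-01] 1.6
ring [601.8 325.9  54.9] 1.9
disc [528.6 146.   22. ] 1.2
tray [623.3  89.8  30.7] 1.4
wall [609.4  73.   30.8] 2.4
knob [644.2 168.1 100.7] 1.8
stroke [642.2 157.  100.5] 2.5
can [ 656.1 -203.5   31.4] 2.2
long [ 575.7 -213.9   12.3] 5.5
cover [708.8 239.7  56.6] 3.0
S table [302.   54.4   0.7] 0.7
S can [ 656.8 -201.9   30. ] 0.9
S disc [673.   33.4  22.4] 0.9
S long [ 581.7 -206.8   14.4] 3.7
S knob [653.5 169.9  91. ] 2.2
```

```bash
cat >> h.py <<'E'
def car(t,P,verbose=1):
    """dark regions in top view near carousel: knob + pockets"""
    im=t["pixels"].astype(int); g=im.max(2); sat=im.max(2)-im.min(2)
    out={}
    reg=np.zeros(g.shape,bool); reg[95:250,100:262]=1
    n,l,st,c=cv2.connectedComponentsWithStats(((g<50)&reg).astype(np.uint8),connectivity=4)
    for i in range(1,n):
        if st[i,4]>=40:
            m=l==i; v,u=np.nonzero(m); z=np.nanmedian(P[m][:,2]); zz=100 if z>80 else 24
            w=ray(t,np.c_[u,v],zz)[:,:2]; rc=cv2.minAreaRect(w.astype(np.float32))
            print(c[i].round(1),st[i,4],'z',z.round(1),'cen',w.mean(0).round(1),'rect',np.round(rc[0],1),np.round(rc[1],1),round(rc[2],1))
def circfit(w):
    A=np.c_[2*w,np.ones(len(w))];x=np.linalg.lstsq(A,(w**2).sum(1),rcond=None)[0];return x[:2],np.sqrt(x[2]+x[0]**2+x[1]**2)
E
python3 - <<'E'
from h import *
t=load("pics/top0.npz");s=load("pics/scene0.npz")
P=cloud(t);Q=cloud(s)
car(t,P)
# ring inner edge / outer edge: radial scan
im=t["pixels"].astype(float); im=cv2.GaussianBlur(im,(0,0),1)
c=ray(t,(181,168),20)[0]
# ivory mask
px=im; ivory=(px[...,0]-px[...,2]>22)&(px[...,0]>120)
cv2.imwrite("pics/iv.png",ivory.astype(np.uint8)*255)
print(im[168,230:275].round().astype(int).tolist())
print(im[220:260,205].round().astype(int).tolist())
# uprights & knob from 3D
for nm,C in(("top",P),("scene",Q)):
    m=(C[...,2]>93)&(C[...,2]<106)&(abs(C[...,0]-645)<60)&(abs(C[...,1]-165)<60)
    print(nm,m.sum(),C[m].mean(0).round(1), cv2.minAreaRect(C[m][:,:2].astype(np.float32)))
E
```

```text
[177.3 164.7] 136 z 98.6 cen [642.7 165.3] rect [643.5 164.3] [45.7 18.9] 66.7
[225.8 175.8] 458 z 24.8 cen [635.1  65.5] rect [634.9  65.3] [95.6 28.8] 70.5
[143.5 190.8] 135 z 28.0 cen [595.  257.5] rect [598.6 259.5] [29.5 98. ] 37.6
[218.6 194.2] 489 z 24.9 cen [591.  81.] rect [590.2  80.8] [96.2 31.5] 70.3
[153.9 203.4] 279 z 29.1 cen [565.7 231.8] rect [566.3 231.2] [38.9 99.4] 40.0
[125.1 207.2] 104 z 12.5 cen [555.3 298.6] rect [548.2 292.2] [100.7  12.3] 37.5
[[103, 99, 85], [103, 99, 85], [103, 99, 85], [103, 99, 85], [104, 99, 86], [104, 100, 86], [104, 100, 86], [105, 101, 87], [105, 101, 87], [105, 101, 86], [104, 100, 86], [105, 101, 86], [105, 101, 87], [105, 100, 87], [105, 100, 87], [105, 101, 87], [104, 101, 87], [104, 100, 86], [104, 100, 86], [102, 99, 86], [95, 93, 83], [80, 82, 76], [69, 73, 71], [64, 69, 69], [64, 69, 69], [67, 73, 71], [80, 84, 81], [102, 102, 96], [117, 113, 106], [121, 116, 109], [121, 116, 109], [121, 116, 109], [121, 116, 108], [120, 116, 109], [120, 115, 109], [120, 115, 108], [121, 116, 109], [121, 117, 109], [121, 117, 109], [120, 116,
[... 288 characters left out ...]
2, 99, 85], [93, 91, 80], [80, 81, 73], [69, 73, 69], [64, 69, 68], [64, 69, 68], [65, 70, 69], [66, 71, 70], [72, 76, 74], [89, 89, 86], [107, 104, 99], [117, 112, 106], [118, 113, 107], [118, 113, 106], [118, 113, 106], [119, 113, 107], [118, 114, 107], [118, 114, 107], [119, 115, 108], [120, 116, 109], [121, 116, 109], [121, 117, 110], [122, 118, 111], [123, 118, 112], [122, 117, 111], [121, 116, 110], [121, 116, 110], [121, 116, 109]]
top 125 [646.1 166.8  99.9] ((646.6793823242188, 167.47215270996094), (41.47932052612305, 13.82967758178711), 71.00750732421875)
scene 230 [648.7 166.7  98.6] ((647.1502075195312, 167.87451171875), (41.851322174072266, 16.11936378479004), 67.24724578857422)
```

```bash
python3 - <<'E'
from h import *
from scipy.ndimage import map_coordinates as mc
for nm,zi,zo in(("top",22,22),("scene",22,22)):
    t=load(f"pics/{nm}0.npz");T=t["world_from_camera"];K=t["intrinsics"]
    g=cv2.GaussianBlur(t["pixels"].astype(float)[...,0],(0,0),.8)
    c=np.array([646,167.])
    P=cloud(t);
    def proj(X):
        Y=(X-T[:3,3])@T[:3,:3]; return Y[:,0]/Y[:,2]*K[0,0]+K[0,2],Y[:,1]/Y[:,2]*K[1,1]+K[1,2]
    for it in range(2):
        A=[];B=[]
        for a in np.radians(np.arange(-180-45,-75,3)) if 1 else []:
            rr=np.arange(148,190,.5);X=np.c_[c[0]+rr*np.cos(a),c[1]+rr*np.sin(a),np.full(len(rr),22.)]
            u,v=proj(X); f=mc(g,[v,u],order=1); d=np.gradient(f)
            i=np.argmin(d[:60]); A.append(X[i,:2]); j=i+np.argmax(d[i:]); B.append(X[j,:2])
        for w in(A,B):
            w=np.array(w);k=np.ones(len(w),bool)
            for _ in range(4):
                cc,R=circfit(w[k]);e=abs(np.hypot(*(w-cc).T)-R);k=e<max(2,1.5*np.median(e))
            print(nm,cc.round(1),R.round(1),k.sum(),len(k),e[k].mean().round(2))
        
# uprights
for nm in("top","scene"):
    t=load(f"pics/{nm}0.npz");P=cloud(t)
    rr=np.hypot(P[...,0]-646,P[...,1]-167)
    m=(P[...,2]>26)&(P[...,2]<38)&(rr>155)&(rr<180)&(P[...,0]<646)
    n,l,st,ce=cv2.connectedComponentsWithStats(m.astype(np.uint8),connectivity=8)
    for i in range(1,n):
        if st[i,4]>=3: print(nm,ce[i].round(1),st[i,4],P[l==i].mean(0).round(1))
E
```

```text
top [645.8 166.2] 158.8 50 50 0.45
top [645.5 167.2] 175.6 46 50 0.81
top [645.8 166.2] 158.8 50 50 0.45
top [645.5 167.2] 175.6 46 50 0.81
scene [649.5 166.1] 159.2 38 50 0.53
scene [661.1 166.8] 178.2 37 50 0.49
scene [649.5 166.1] 159.2 38 50 0.53
scene [661.1 166.8] 178.2 37 50 0.49
top [226.2 226.2] 8 [514.9  59.8  32.6]
top [185.7 241.8] 9 [477.  152.2  31.6]
scene [371.4 179.9] 17 [478.1 153.6  30.3]
scene [334.  199.8] 19 [514.7  61.   30.6]
```

Request:
send_rows --dp '[[40,-38,-5],[82,-78,-10],[124,-118,-15],[166,-158,-20],[208,-198,-25]]' --rot '[[0,0,-0.16],[0,0,-0.33],[0,0,-0.5],[0,0,-0.67],[0,0,-0.84]]' --jaw 60 --force 80

```text
time: 0.72
tool_pos: [451.8, 349.1, 219.8]
tcp_rot: [180.0, 0.0, 17.7]
ft_force: [0.2, 0.7, -0.2]
finger_gap: 60.2
```

Request:
send_rows --dp '[[40,-38,-10],[82,-77,-30],[124,-116,-50],[164,-154,-70],[195.8,-183.7,-90]]' --rot '[[0,0,-0.14],[0,0,-0.28],[0,0,-0.42],[0,0,-0.56],[0,0,-0.656]]'

```text
time: 1.35
tool_pos: [647.8, 164.9, 129.0]
tcp_rot: [180.0, 0.0, -19.9]
ft_force: [0.4, -0.3, 0.8]
finger_gap: 60.1
```

```bash
python3 - <<'E'
from bench import r, vision
from h import *
s=r.sense();print(s["tool_pos"],s["tcp_rot"],s["ft_force"])
s=vision.snapshot("scene"); cv2.imwrite("pics/s1.png",cv2.resize(s["pixels"][140:320,310:540,::-1],None,fx=3.4,fy=3.4,interpolation=2))
E
```

```text
[647.76584832 164.89362632 129.0111738 ] [ 1.79972396e+02  2.90337501e-02 -1.98749953e+01] [ 0.40635375 -0.27050705  0.75431368]
```

View pics/s1.png

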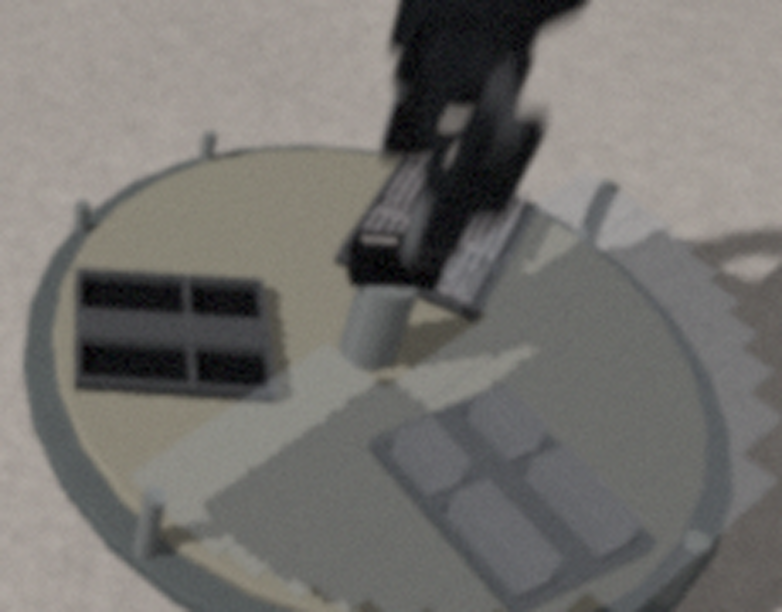

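Request:
send_rows --dp '[[0,0,-15],[0,0,-30],[0,0,-39]]' --rot '[[0,0,0],[0,0,0],[0,0,0]]'

```text
time: 1.78
tool_pos: [645.3, 168.0, 89.9]
tcp_rot: [180.0, 0.1, -19.5]
ft_force: [-0.7, 0.2, 0.6]
finger_gap: 60.1
```

Request:
send_rows --dp '[[0,0,0],[0,0,0],[0,0,0],[0,0,0],[0,0,0]]' --rot '[[0,0,0],[0,0,0],[0,0,0],[0,0,0],[0,0,0]]' --jaw 0 --force 60

```text
time: 2.4
tool_pos: [646.5, 167.6, 92.6]
tcp_rot: [-180.0, 0.0, -19.6]
ft_force: [-5.8, 1.5, 4.9]
finger_gap: 12.4
```

Request:
send_rows --dp '[[0,0,0],[0,0,0],[0,0,0],[0,0,0],[0,0,0]]' --rot '[[0,0,-0.1],[0,0,-0.22],[0,0,-0.34],[0,0,-0.46],[0,0,-0.58]]' --force 90

```text
time: 3.02
tool_pos: [646.5, 167.6, 92.6]
tcp_rot: [-180.0, 0.0, -53.0]
ft_force: [-6.4, 1.8, 5.4]
finger_gap: 12.3
```

Request:
send_rows --dp '[[0,0,0],[0,0,0],[0,0,0],[0,0,0]]' --rot '[[0,0,-0.12],[0,0,-0.22],[0,0,-0.268],[0,0,-0.268]]'

```text
time: 3.52
tool_pos: [646.5, 167.7, 92.6]
tcp_rot: [-180.0, 0.0, -68.2]
ft_force: [-5.8, 1.7, 5.7]
finger_gap: 12.2
```

```bash
python3 - <<'E'
from bench import r, vision
from h import *
s=r.sense();print(s["tool_pos"],s["tcp_rot"],s["ft_force"],s["wrist_torque"])
s=vision.snapshot("top"); np.savez("pics/top2.npz",**s); cv2.imwrite("pics/t2.png",cv2.resize(s["pixels"][90:250,100:270,::-1],None,fx=3.5,fy=3.5,interpolation=2))
car(s,cloud(s))
E
```

```text
[646.45517625 167.65184344  92.63896641] [-1.79985153e+02  4.35138520e-02 -6.81993690e+01] [-5.83917766  1.71756318  5.70962364] [ 0.1851923   0.89368926 -0.0889977 ]
[165.3 173.6] 204 z 527.7 cen [623.4 190.7] rect [628.6 191.4] [346.7   8.7] 8.4
[175.7 110.2] 187 z 442.4 cen [766.5 174.3] rect [763.1 173.6] [80.9 13.5] 12.5
[137.5 138.1] 331 z 451.8 cen [700.8 255.7] rect [703.5 265.2] [30.7 97.6] 11.1
[190.2 151.3] 245 z 169.4 cen [673.5 138.2] rect [671.7 135.9] [49.3 40.9] 15.8
[146.5 158. ] 388 z 313.0 cen [656.2 233.7] rect [657.2 237.3] [65.7 53.6] 6.9
[107.7 184.8] 386 z 436.3 cen [595.  315.2] rect [601.4 320.3] [159.5  23.8] 3.4
[206.1 206.1] 449 z 24.7 cen [562.1 109.5] rect [562.2 109. ] [95.8 28.2] 21.9
[192.8 221.7] 157 z 24.9 cen [524.7 139. ] rect [527.8 142.3] [55.8 20.5] 20.5
[115.1 240.1] 176 z 554.7 cen [474.1 291.9] rect [474.9 289.4] [14.1 74.1] 14.8
```

View pics/t2.png

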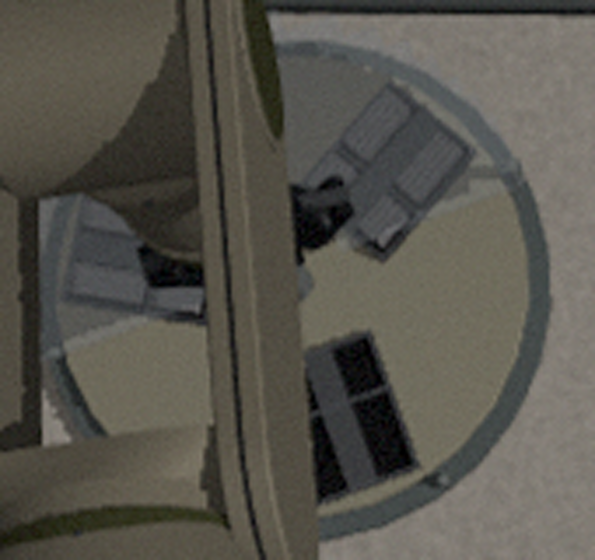

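Request:
send_rows --dp '[[0,0,0],[0,0,0],[0,0,25],[0,0,70],[0,0,120]]' --rot '[[0,0,0],[0,0,0],[0,0,0],[0,0,0],[0,0,0]]' --jaw 60

```text
time: 4.2
tool_pos: [646.3, 166.7, 211.8]
tcp_rot: [179.9, 0.0, -68.2]
ft_force: [0.9, -0.4, 0.1]
finger_gap: 60.3
```

```bash
python3 - <<'E'
from h import *
for nm in("top","scene"):
    t=load(f"pics/{nm}0.npz");P=cloud(t)
    m=(P[...,2]>6)&(P[...,2]<35)&(P[...,0]>400)&(P[...,0]<700)&(P[...,1]<-20)&(P[...,1]>-350)
    n,l,st,ce=cv2.connectedComponentsWithStats(m.astype(np.uint8),connectivity=8)
    for i in range(1,n):
        if st[i,4]<25: continue
        w=P[l==i]; rc=cv2.minAreaRect(w[:,:2].astype(np.float32))
        d=w[:,:2]-w[:,:2].mean(0);ev,V=np.linalg.eigh(d.T@d);a=np.degrees(np.arctan2(V[1,1],V[0,1]))%180
        print(nm,ce[i].round(1),st[i,4],'mean',w.mean(0).round(1),'zmax',np.percentile(w[:,2],90).round(1),'rect',np.round(rc[0],1),np.round(rc[1],1),round(rc[2],1),'pca',a.round(1))
E
```

```text
top [339.9 169.1] 99 mean [ 656.6 -203.8   27.6] zmax 32.9 rect [ 657.6 -204.6] [22.9 22.4] 2.6 pca 164.1
top [341.8 202.8] 141 mean [ 577.9 -210.5   15.7] zmax 20.9 rect [ 578.3 -210.4] [45.9 19.3] 32.2 pca 32.1
top [386.4 205.6] 106 mean [ 573.8 -316.7   14.6] zmax 20.3 rect [ 574.7 -319.6] [28.  24.3] 14.2 pca 20.4
top [287.2 208.9] 73 mean [560.6 -81.3  15.4] zmax 20.4 rect [561.2 -81.7] [18.2 27.9] 10.8 pca 101.6
top [381.7 248.4] 86 mean [ 472.3 -305.4   13. ] zmax 21.2 rect [ 474.4 -305.2] [23.  26.7] 87.0 pca 144.3
top [297.1 253.9] 92 mean [ 455.1 -106.3   15.9] zmax 20.1 rect [ 454.9 -105.3] [18. 46.] 7.6 pca 97.1
top [333.  256.1] 106 mean [ 451.7 -190.9   12.3] zmax 14.5 rect [ 452.  -191.1] [28.2 29.1] 1.1 pca 97.7
scene [244.3 201. ] 255 mean [ 456.8 -104.2   15.1] zmax 18.7 rect [ 454.  -103.7] [22.3 46.4] 8.0 pca 96.7
scene [201.1 209. ] 153 mean [ 452.9 -189.6   11.1] zmax 13.2 rect [ 451.1 -189.9] [31.3 30.4] 80.6 pca 9.6
scene [140.4 226.2] 128 mean [ 473.1 -303.9   13.8] zmax 24.7 rect [ 471.4 -304.6] [22.8 24. ] 4.4 pca 100.3
scene [267.5 237.6] 190 mean [562.7 -80.8  15.1] zmax 18.7 rect [560.8 -80.6] [21.3 27.8] 7.7 pca 94.8
scene [196.7 259.1] 296 mean [ 579.2 -208.9   14.6] zmax 18.6 rect [ 577.1 -209.7] [47.9 19.1] 31.9 pca 32.2
scene [132.8 270. ] 55 mean [ 576.  -314.8   15.5] zmax 18.6 rect [ 573.7 -315.3] [29.3  7.4] 14.8 pca 14.9
scene [137.7 268. ] 26 mean [ 573.5 -307.    15. ] zmax 18.0 rect [ 571.  -308.1] [29.1  2.5] 15.0 pca 14.1
scene [128.  271.5] 29 mean [ 576.8 -322.6   15.1] zmax 18.5 rect [ 575.  -323.2] [28.3  2.2] 15.1 pca 15.2
scene [203.9 294.9] 282 mean [ 661.7 -203.4   24.2] zmax 31.0 rect [ 658.2 -203.8] [23.2 23.3] 75.1 pca 63.4
```

Request:
send_rows --dp '[[-8,-20,0],[-20,-60,-10],[-32,-100,-20],[-46,-140,-40],[-58,-175,-60]]' --rot '[[0,0,0.14],[0,0,0.3],[0,0,0.47],[0,0,0.64],[0,0,0.81]]' --jaw 40

```text
time: 4.82
tool_pos: [588.5, -9.7, 151.3]
tcp_rot: [-180.0, -0.1, -21.5]
ft_force: [0.2, -0.9, -0.6]
finger_gap: 40.0
```

Request:
send_rows --dp '[[-10,-25,-20],[-20,-50,-50],[-27.6,-70,-80],[-27.6,-73.1,-100],[-27.6,-73.1,-100]]' --rot '[[0,0,0.15],[0,0,0.3],[0,0,0.43],[0,0,0.537],[0,0,0.537]]'

```text
time: 5.45
tool_pos: [559.6, -81.4, 49.6]
tcp_rot: [-179.9, 0.2, 8.9]
ft_force: [0.1, 0.2, 0.9]
finger_gap: 39.8
```

```bash
python3 - <<'E'
from bench import r, vision
from h import *
s=r.sense();print(s["tool_pos"],s["tcp_rot"],s["ft_force"],s["joint_pos"])
s=vision.snapshot("top"); np.savez("pics/top3.npz",**s); cv2.imwrite("pics/t3.png",cv2.resize(s["pixels"][90:290,100:400,::-1],None,fx=2.6,fy=2.6,interpolation=2))
car(s,cloud(s))
s=vision.snapshot("scene"); np.savez("pics/scene3.npz",**s);cv2.imwrite("pics/s3.png",cv2.resize(s["pixels"][120:320,110:400,::-1],None,fx=2.6,fy=2.6,interpolation=2))
E
```

```text
[559.59825543 -81.35107296  49.62475673] [-1.79930791e+02  1.77193457e-01  8.90101884e+00] [0.08257635 0.15086571 0.94369177] [-1.34640622e+01  1.27815480e+01  1.00774523e+02 -3.72566840e-03
  6.66341278e+01 -2.23634908e+01]
[177.7 164.7] 129 z 99.2 cen [642.8 164.5] rect [641.8 164.7] [48.5 16.4] 22.5
[155.  179.7] 52 z 26.0 cen [622.1 231.9] rect [623.6 235.5] [14.4 30.4] 1.3
[196.2 207.2] 1203 z 25.7 cen [558.9 132.3] rect [554.7 131. ] [98.  78.1] 21.7
[121.1 203.6] 108 z 12.5 cen [563.4 308.3] rect [563.8 308.4] [58.  12.2] 30.3
```

View pics/t3.png

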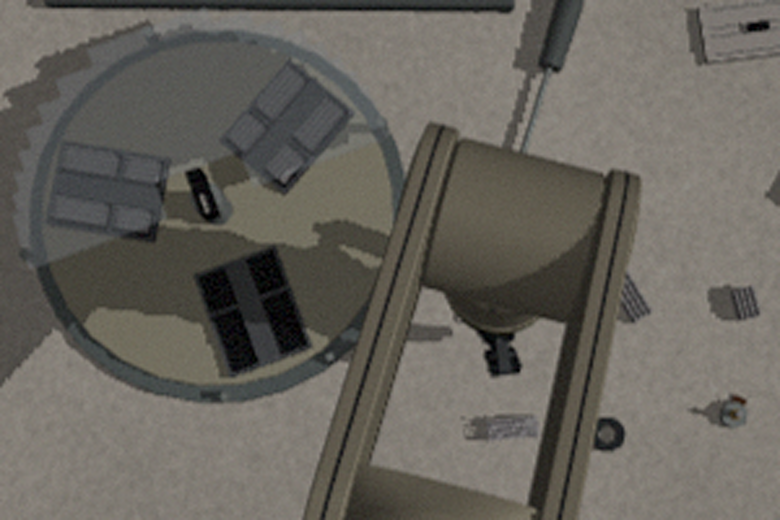

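View pics/s3.png

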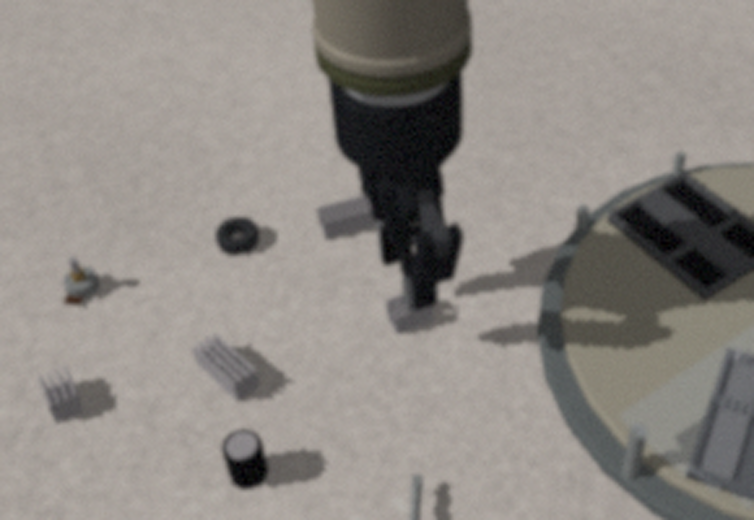

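Request:
send_rows --dp '[[0,0,-12],[0,0,-24],[0,0,-30],[0,0,-30]]' --rot '[[0,0,0],[0,0,0],[0,0,0],[0,0,0]]'

```text
time: 6.05
tool_pos: [560.4, -80.9, 20.3]
tcp_rot: [-180.0, 0.1, 9.0]
ft_force: [-0.4, 0.1, 0.6]
finger_gap: 39.8
```

Request:
send_rows --dp '[[0,0,0],[0,0,0],[0,0,0],[0,0,0]]' --rot '[[0,0,0],[0,0,0],[0,0,0],[0,0,0]]' --jaw 0 --force 30

```text
time: 6.55
tool_pos: [561.4, -81.2, 21.7]
tcp_rot: [180.0, -0.0, 9.0]
ft_force: [0.3, 1.0, 2.3]
finger_gap: 16.8
```

Request:
send_rows --dp '[[0,0,10],[0,0,30],[0,0,60],[0,0,90]]' --rot '[[0,0,0],[0,0,0],[0,0,0],[0,0,0]]'

```text
time: 7.05
tool_pos: [561.3, -81.2, 113.7]
tcp_rot: [180.0, -0.1, 9.0]
ft_force: [-0.4, -1.1, 0.8]
finger_gap: 17.1
```

```bash
python3 - <<'E'
from bench import r, vision
from h import *
s=vision.snapshot("scene"); np.savez("pics/scene4.npz",**s);cv2.imwrite("pics/s4.png",cv2.resize(s["pixels"][120:320,110:400,::-1],None,fx=2.6,fy=2.6,interpolation=2))
E
```

```text
(no output)
```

View pics/s4.png

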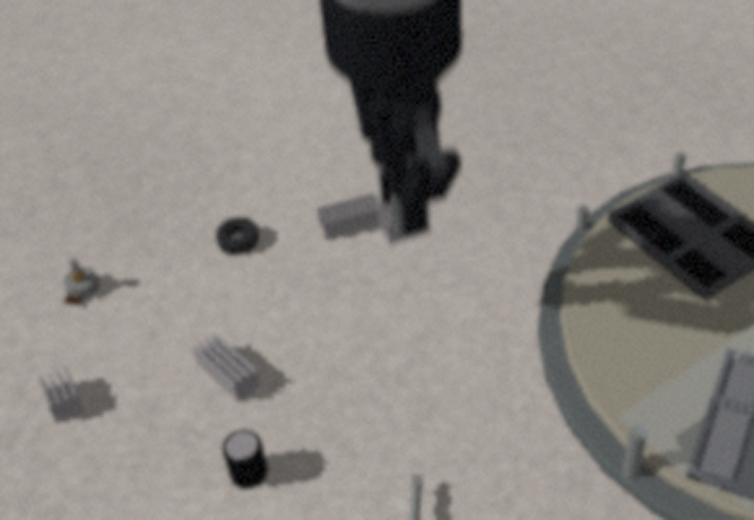

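```bash
python3 - <<'E'
from h import *
for f in("scene3","scene4"):
    t=load(f"pics/{f}.npz");im=t["pixels"];g=cv2.GaussianBlur(im,(0,0),.6).max(2).astype(int)
    u0,v0,u1,v1=335,180,430,245
    sub=np.zeros(g.shape,bool);sub[v0:v1,u0:u1]=1
    for th in(28,36):
        n,l,st,c=cv2.connectedComponentsWithStats(((g<th)&sub).astype(np.uint8),connectivity=4)
        for i in range(1,n):
            if st[i,4]<60: continue
            v,u=np.nonzero(l==i)
            w=ray(t,np.c_[u,v],24)[:,:2];rc=cv2.minAreaRect(w.astype(np.float32));print(f,th,c[i].round(1),st[i,4],w.mean(0).round(1),np.round(rc[0],1),np.round(rc[1],1),round(rc[2],1))
    cv2.imwrite("pics/c_%s.png"%f,cv2.resize(np.clip(im[170:260,320:450,::-1].astype(float)*1.8,0,255).astype(np.uint8),None,fx=6,fy=6,interpolation=2))
E
```

```text
scene3 28 [378.2 198.6] 125 [527.1 147.6] [526.1 146.6] [48.1 15.3] 21.2
scene3 28 [360.9 208.7] 164 [544.5 104.6] [542.8 104.4] [48.3 19.8] 22.8
scene3 28 [396.5 212. ] 125 [570.  165.2] [569.8 165.1] [31.7 19.5] 21.1
scene3 28 [422.4 216.4] 139 [592.8 206.1] [594.  206.8] [43.7 20.7] 22.3
scene3 28 [378.8 222.6] 138 [587. 122.] [586.8 122. ] [30.8 20.3] 20.6
scene3 36 [378.2 198.5] 159 [526.6 147.6] [525.6 147.2] [50.4 18.8] 17.9
scene3 36 [361.  208.7] 210 [544.6 104.7] [542.5 104.6] [51.  23.6] 22.0
scene3 36 [396.5 211.9] 155 [569.9 165.3] [569.7 165.1] [33.9 22.6] 21.0
scene3 36 [422.7 215.6] 181 [591.1 207.6] [592.6 204.3] [26.8 48.4] 61.0
scene3 36 [378.8 222.6] 177 [587.  122.1] [586.9 122. ] [34. 24.] 22.0
scene4 28 [378.1 198.6] 128 [526.9 147.4] [525.2 147.4] [47.  15.9] 17.5
scene4 28 [360.8 208.1] 185 [543.1 105.1] [542.4 104.5] [48.9 20.6] 22.3
scene4 28 [396.6 212. ] 126 [570.2 165.3] [569.9 165.4] [31.3 19.9] 21.9
scene4 28 [422.3 216.5] 139 [593.  205.8] [594.2 206.4] [44.2 21.4] 20.7
scene4 28 [378.8 222.6] 144 [586.9 122.1] [586.8 122.3] [31.8 21. ] 22.0
scene4 36 [378.1 198.6] 163 [526.9 147.3] [525.2 147.7] [51.5 18.9] 15.7
scene4 36 [360.9 208. ] 230 [542.9 105.3] [542.3 104.8] [51.6 24.4] 20.9
scene4 36 [396.5 211.9] 159 [569.9 165.4] [569.5 165.3] [34.2 23.1] 21.0
scene4 36 [422.6 215.6] 185 [591.1 207.5] [592.6 204.3] [26.8 48.4] 61.0
scene4 36 [378.8 222.5] 183 [586.8 122.1] [586.9 122.6] [36.4 23.7] 14.8
```

View pics/c_scene4.png

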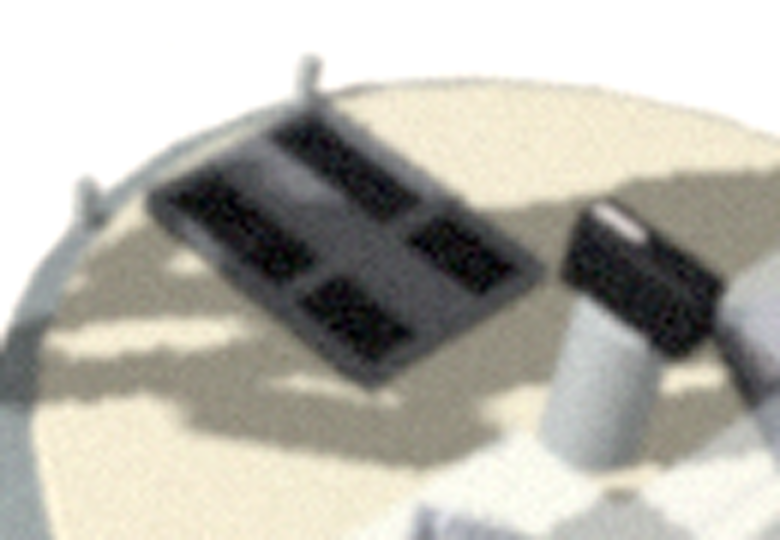

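Request:
send_rows --dp '[[2,15,0],[6,45,0],[10,75,0],[15,105,0],[19,135,0]]' --rot '[[0,0,-0.13],[0,0,-0.29],[0,0,-0.45],[0,0,-0.61],[0,0,-0.78]]'

```text
time: 7.72
tool_pos: [580.7, 54.8, 113.0]
tcp_rot: [-179.9, -0.1, -36.0]
ft_force: [0.8, 0.4, -1.1]
finger_gap: 17.0
```

Request:
send_rows --dp '[[3,25,0],[6,45,0],[8,60,-15],[9,66.2,-30],[9,66.2,-40]]' --rot '[[0,0,-0.16],[0,0,-0.32],[0,0,-0.46],[0,0,-0.566],[0,0,-0.566]]'

```text
time: 8.35
tool_pos: [589.2, 120.5, 71.7]
tcp_rot: [-180.0, -0.0, -68.0]
ft_force: [-0.6, 0.9, -0.3]
finger_gap: 17.0
```

```bash
python3 - <<'E'
from bench import r, vision
from h import *
s=r.sense();print(s["tool_pos"],s["tcp_rot"])
s=vision.snapshot("scene"); np.savez("pics/scene5.npz",**s);cv2.imwrite("pics/s5.png",cv2.resize(np.clip(s["pixels"][130:270,310:460,::-1].astype(float)*1.6,0,255).astype(np.uint8),None,fx=4,fy=4,interpolation=2))
E
```

```text
[589.21435464 120.54509329  71.7394506 ] [-1.79969731e+02 -5.36533650e-03 -6.80386846e+01]
```

View pics/s5.png

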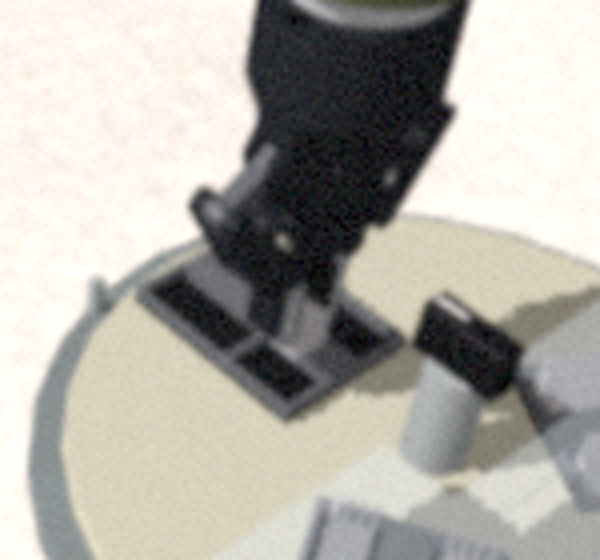

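Request:
send_rows --dp '[[0,0,-10],[0,0,-18],[0,0,-24],[0,0,-25],[0,0,-25]]' --rot '[[0,0,0],[0,0,0],[0,0,0],[0,0,0],[0,0,0]]'

```text
time: 9.02
tool_pos: [589.2, 120.0, 46.4]
tcp_rot: [-180.0, -0.0, -68.1]
ft_force: [0.4, -0.0, 0.0]
finger_gap: 17.3
```

```bash
python3 - <<'E'
from bench import r, vision
from h import *
s=r.sense();print(s["tool_pos"],s["tcp_rot"],s["ft_force"])
s=vision.snapshot("scene"); np.savez("pics/scene6.npz",**s);cv2.imwrite("pics/s6.png",cv2.resize(np.clip(s["pixels"][150:260,320:440,::-1].astype(float)*1.6,0,255).astype(np.uint8),None,fx=5,fy=5,interpolation=2))
E
```

```text
[589.18003637 120.00350741  46.40396058] [-1.79993846e+02 -9.66926815e-04 -6.81194753e+01] [ 0.39457045 -0.01098778  0.02047355]
```

View pics/s6.png

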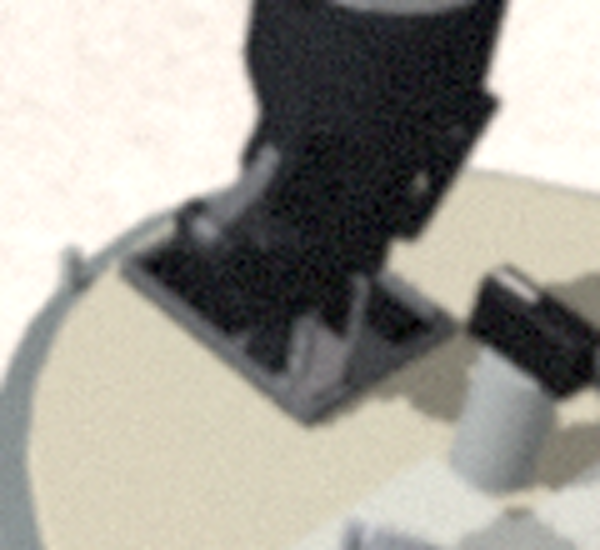

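Request:
send_rows --dp '[[0,0,0],[0,0,0],[0,0,10],[0,0,40],[0,0,75]]' --rot '[[0,0,0],[0,0,0],[0,0,0],[0,0,0],[0,0,0]]' --jaw 30

```text
time: 9.7
tool_pos: [588.6, 120.0, 122.2]
tcp_rot: [179.9, 0.0, -68.1]
ft_force: [0.2, 0.6, 0.5]
finger_gap: 29.8
```

Request:
send_rows --dp '[[-2,-40,0],[-4,-95,0],[-6,-150,-5],[-8,-205,-10],[-10,-260,-20]]' --rot '[[0,0,-0.02],[0,0,-0.04],[0,0,-0.06],[0,0,-0.09],[0,0,-0.122]]' --jaw 40

```text
time: 10.32
tool_pos: [579.7, -141.9, 102.8]
tcp_rot: [-179.9, -0.1, -75.2]
ft_force: [1.2, -0.2, 0.3]
finger_gap: 40.1
```

```bash
python3 - <<'E'
from bench import r, vision
from h import *
s=r.sense();print(s["tool_pos"],s["tcp_rot"],s["ft_force"])
for n in("top","scene"):
    s=vision.snapshot(n); np.savez(f"pics/{n}7.npz",**s)
    x,y,w,h=(320,150,130,110) if n=="scene" else (160,150,100,100)
    cv2.imwrite(f"pics/{n}7.png",cv2.resize(np.clip(s["pixels"][y:y+h,x:x+w,::-1].astype(float)*1.6,0,255).astype(np.uint8),None,fx=5,fy=5,interpolation=2))
E
```

```text
[ 579.65489128 -141.94159721  102.82112531] [-1.79876138e+02 -7.99178880e-02 -7.51640265e+01] [ 1.19717518 -0.15445152  0.32720365]
```

View pics/scene7.png

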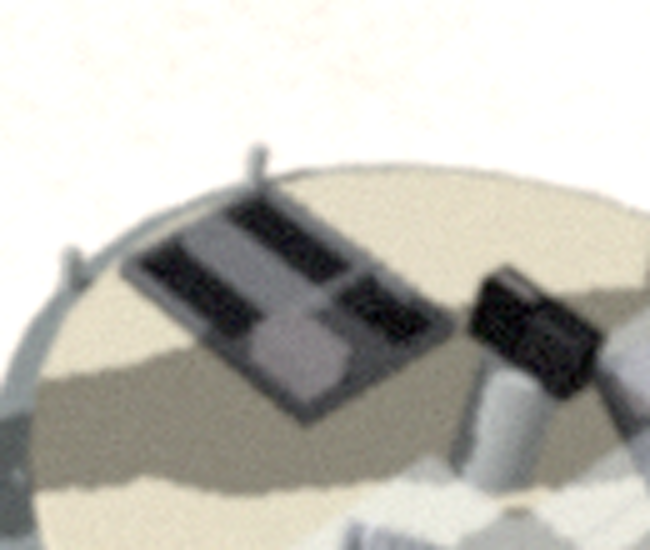

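View pics/top7.png

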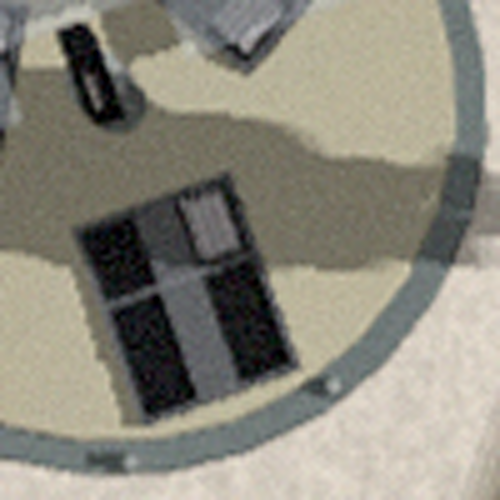

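```bash
cat >> h.py <<'E'
def placed(nm):
    t=load(nm);P=cloud(t)
    ax=np.array([646.4,167.8]);a=np.radians(-158.1);u=np.array([np.cos(a),np.sin(a)]);n=np.array([-u[1],u[0]])
    d=P[...,:2]-ax; R=d@u;S=d@n
    m=(P[...,2]>34.5)&(P[...,2]<60)&(R>45)&(R<150)&(abs(S)<45)
    N,l,st,ce=cv2.connectedComponentsWithStats(m.astype(np.uint8),connectivity=4)
    for i in range(1,N):
        if st[i,4]<15: continue
        k=l==i; rc=cv2.minAreaRect(np.c_[R[k],S[k]].astype(np.float32))
        print(nm,st[i,4],'R %.1f S %.1f z90 %.1f'%(R[k].mean(),S[k].mean(),np.percentile(P[k][:,2],85)),'rect',np.round(rc[0],1),np.round(rc[1],1),round(rc[2],1))
E
python3 -c "
from h import *
placed('pics/top7.npz');placed('pics/scene7.npz')"
```

```text
pics/scene7.npz 163 R 70.1 S 23.3 z90 42.2 rect [71.1 22.2] [29.4 19.6] 2.5
```

Request:
send_rows --dp '[[-2,-50,-5],[-4,-100,-15],[-5,-145,-30],[-5.8,-172,-45],[-5.8,-176,-51]]' --rot '[[0,0,0],[0,0,0],[0,0,0],[0,0,0],[0,0,0]]'

```text
time: 11.05
tool_pos: [572.8, -317.1, 49.9]
tcp_rot: [180.0, 0.0, -75.2]
ft_force: [-0.4, 0.8, 0.1]
finger_gap: 40.0
```

Request:
send_rows --dp '[[0,0,-10],[0,0,-22],[0,0,-29],[0,0,-29]]' --rot '[[0,0,0],[0,0,0],[0,0,0],[0,0,0]]'

```text
time: 11.55
tool_pos: [572.9, -314.9, 20.4]
tcp_rot: [179.9, 0.1, -75.1]
ft_force: [0.4, 0.3, 0.0]
finger_gap: 40.3
```

```bash
python3 - <<'E'
from bench import r, vision
from h import *
s=r.sense();print(s["tool_pos"],s["tcp_rot"],s["ft_force"])
s=vision.snapshot("scene")
cv2.imwrite(f"pics/s8.png",cv2.resize(np.clip(s["pixels"][210:300,90:220,::-1].astype(float)*1.4,0,255).astype(np.uint8),None,fx=5,fy=5,interpolation=2))
E
```

```text
[ 572.87325835 -314.94335518   20.35832711] [ 1.79936483e+02  7.21949483e-02 -7.50672895e+01] [0.39024224 0.294748   0.04142498]
```

View pics/s8.png

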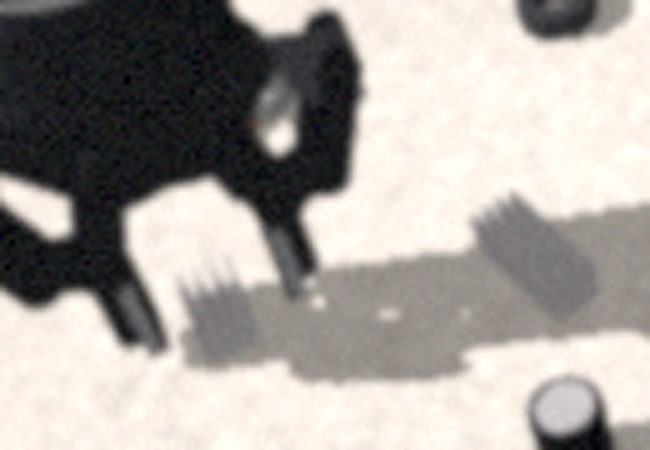

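Request:
send_rows --dp '[[0,0,0],[0,0,0],[0,0,0],[0,0,0]]' --rot '[[0,0,0],[0,0,0],[0,0,0],[0,0,0]]' --jaw 0

```text
time: 12.1
tool_pos: [573.8, -316.3, 22.0]
tcp_rot: [-180.0, -0.0, -75.1]
ft_force: [0.2, 0.0, 4.5]
finger_gap: 17.3
```

Request:
send_rows --dp '[[0,0,10],[0,0,30],[0,0,60],[0,0,90]]' --rot '[[0,0,0],[0,0,0],[0,0,0],[0,0,0]]'

```text
time: 12.6
tool_pos: [573.4, -316.1, 113.5]
tcp_rot: [-180.0, -0.0, -75.1]
ft_force: [0.7, 0.2, 0.5]
finger_gap: 17.2
```

Request:
send_rows --dp '[[0,30,0],[0,80,0],[0,132,0],[0,184,0],[0,236,0]]' --rot '[[0,0,0.01],[0,0,0.03],[0,0,0.06],[0,0,0.09],[0,0,0.122]]'

```text
time: 13.22
tool_pos: [573.6, -78.5, 113.0]
tcp_rot: [-179.9, -0.1, -68.1]
ft_force: [0.8, 0.5, 0.1]
finger_gap: 17.1
```

Request:
send_rows --dp '[[0,55,0],[-1,110,0],[-1,165,0],[-1.4,210,0],[-1.4,242.6,-10]]' --rot '[[0,0,0],[0,0,0],[0,0,0],[0,0,0],[0,0,0]]'

```text
time: 13.85
tool_pos: [572.8, 165.1, 103.9]
tcp_rot: [-179.8, -0.0, -68.0]
ft_force: [0.2, -0.1, -0.7]
finger_gap: 16.6
```

Request:
send_rows --dp '[[0,0,-15],[0,0,-30],[0,0,-44],[0,0,-54],[0,0,-55]]' --rot '[[0,0,0],[0,0,0],[0,0,0],[0,0,0],[0,0,0]]'

```text
time: 14.48
tool_pos: [571.9, 161.9, 45.7]
tcp_rot: [180.0, 0.0, -68.2]
ft_force: [0.3, -0.0, -0.8]
finger_gap: 16.9
```

```bash
python3 - <<'E'
from bench import r, vision
from h import *
s=vision.snapshot("scene")
s2=r.sense();print(s2["tool_pos"],s2["tcp_rot"],s2["ft_force"])
cv2.imwrite(f"pics/s9.png",cv2.resize(np.clip(s["pixels"][150:260,320:450,::-1].astype(float)*1.4,0,255).astype(np.uint8),None,fx=5,fy=5,interpolation=2))
E
```

```text
[571.88232863 161.99608166  45.8035978 ] [ 1.79973388e+02  2.24135965e-03 -6.81767710e+01] [-0.79758396  0.21780304 -0.03043724]
```

View pics/s9.png

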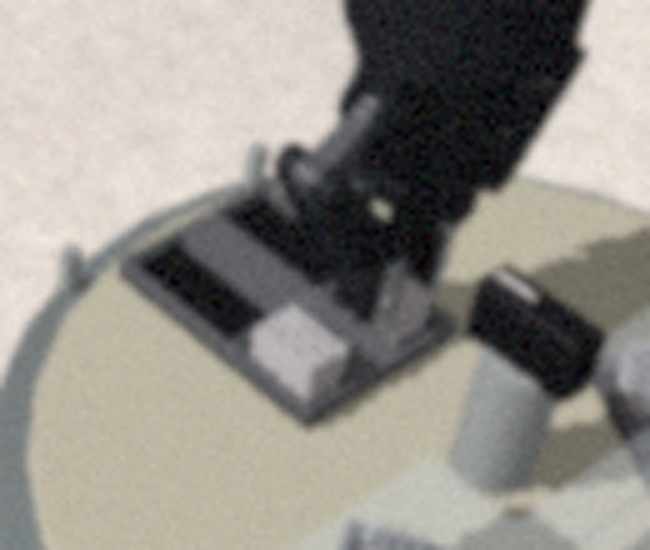

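Request:
send_rows --dp '[[0,0,0],[0,0,0],[0,0,10],[0,0,40],[0,0,75]]' --rot '[[0,0,0],[0,0,0],[0,0,0],[0,0,0],[0,0,0]]' --jaw 30

```text
time: 15.15
tool_pos: [571.5, 162.6, 122.3]
tcp_rot: [180.0, 0.0, -68.1]
ft_force: [-0.6, 0.0, -0.0]
finger_gap: 30.0
```

Request:
send_rows --dp '[[0,-40,0],[1,-95,0],[2,-150,-5],[3,-205,-10],[4,-260,-20]]' --rot '[[0,0,0.02],[0,0,0.05],[0,0,0.09],[0,0,0.13],[0,0,0.176]]' --jaw 40

```text
time: 15.78
tool_pos: [576.6, -99.2, 102.8]
tcp_rot: [-179.9, -0.1, -57.9]
ft_force: [0.2, 1.0, -0.4]
finger_gap: 39.8
```

```bash
python3 - <<'E'
from bench import r, vision
from h import *
s=vision.snapshot("scene");np.savez("pics/scene10.npz",**s)
cv2.imwrite(f"pics/s10.png",cv2.resize(np.clip(s["pixels"][150:300,120:450,::-1].astype(float)*1.4,0,255).astype(np.uint8),None,fx=2.4,fy=2.4,interpolation=2))
placed("pics/scene10.npz")
E
```

```text
pics/scene10.npz 159 R 70.9 S -21.9 z90 42.6 rect [ 72.  -22.9] [29.4 19.9] 1.2
pics/scene10.npz 164 R 70.1 S 23.3 z90 42.5 rect [70.8 22.2] [20.7 28.7] 89.8
```

View pics/s10.png

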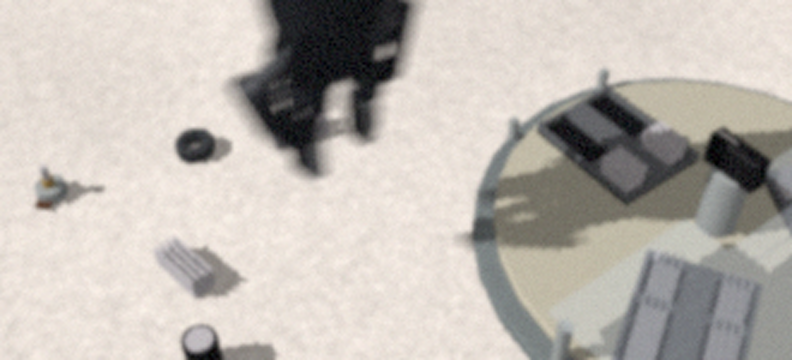

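Request:
send_rows --dp '[[1,-40,-5],[1.5,-80,-20],[1.9,-108,-38],[1.9,-112.6,-51],[1.9,-112.6,-62]]' --rot '[[0,0,0],[0,0,0],[0,0,0],[0,0,0],[0,0,0]]'

```text
time: 16.45
tool_pos: [577.8, -209.6, 39.0]
tcp_rot: [-180.0, 0.0, -58.1]
ft_force: [-0.1, -0.0, 0.8]
finger_gap: 40.0
```

Request:
send_rows --dp '[[0,0,-10],[0,0,-18],[0,0,-18]]' --rot '[[0,0,0],[0,0,0],[0,0,0]]'

```text
time: 16.82
tool_pos: [577.4, -209.1, 20.6]
tcp_rot: [180.0, 0.1, -58.0]
ft_force: [-0.8, -0.3, 0.2]
finger_gap: 40.1
```

Request:
send_rows --dp '[[0,0,0],[0,0,0],[0,0,0],[0,0,0]]' --rot '[[0,0,0],[0,0,0],[0,0,0],[0,0,0]]' --jaw 0

```text
time: 17.32
tool_pos: [578.3, -210.1, 22.0]
tcp_rot: [-180.0, -0.1, -58.0]
ft_force: [0.0, 1.3, 4.2]
finger_gap: 16.8
```

Request:
send_rows --dp '[[0,0,10],[0,0,30],[0,0,60],[0,0,90]]' --rot '[[0,0,0],[0,0,0],[0,0,0],[0,0,0]]'

```text
time: 17.82
tool_pos: [578.0, -210.1, 113.6]
tcp_rot: [-180.0, -0.0, -58.0]
ft_force: [0.7, -0.9, -0.6]
finger_gap: 16.9
```

Request:
send_rows --dp '[[-3,30,0],[-8,80,0],[-13,130,0],[-18,180,0],[-23,225,0]]' --rot '[[0,0,-0.02],[0,0,-0.05],[0,0,-0.09],[0,0,-0.13],[0,0,-0.176]]'

```text
time: 18.45
tool_pos: [554.9, 16.7, 113.0]
tcp_rot: [-179.9, -0.0, -68.2]
ft_force: [0.3, -0.2, -0.4]
finger_gap: 17.0
```

Request:
send_rows --dp '[[-5,45,0],[-9,75,0],[-10.2,87.1,-8],[-10.2,87.1,-24],[-10.2,87.1,-40]]' --rot '[[0,0,0],[0,0,0],[0,0,0],[0,0,0],[0,0,0]]'

```text
time: 19.08
tool_pos: [544.4, 101.0, 69.9]
tcp_rot: [180.0, -0.0, -68.2]
ft_force: [-0.6, 0.6, -0.1]
finger_gap: 17.0
```

Request:
send_rows --dp '[[0,0,-12],[0,0,-20],[0,0,-25],[0,0,-25]]' --rot '[[0,0,0],[0,0,0],[0,0,0],[0,0,0]]'

```text
time: 19.58
tool_pos: [545.0, 101.9, 46.6]
tcp_rot: [-180.0, -0.0, -68.1]
ft_force: [0.5, 0.3, 0.1]
finger_gap: 17.0
```

```bash
python3 - <<'E'
from bench import r, vision
from h import *
s=vision.snapshot("scene")
s2=r.sense();print(s2["tool_pos"],s2["tcp_rot"],s2["ft_force"])
cv2.imwrite(f"pics/s11.png",cv2.resize(np.clip(s["pixels"][150:260,320:450,::-1].astype(float)*1.4,0,255).astype(np.uint8),None,fx=5,fy=5,interpolation=2))
E
```

```text
[545.01959684 102.03205168  46.61500237] [-1.79958603e+02 -1.34162780e-02 -6.81371396e+01] [ 0.22591222 -0.55815871 -0.04107252]
```

View pics/s11.png

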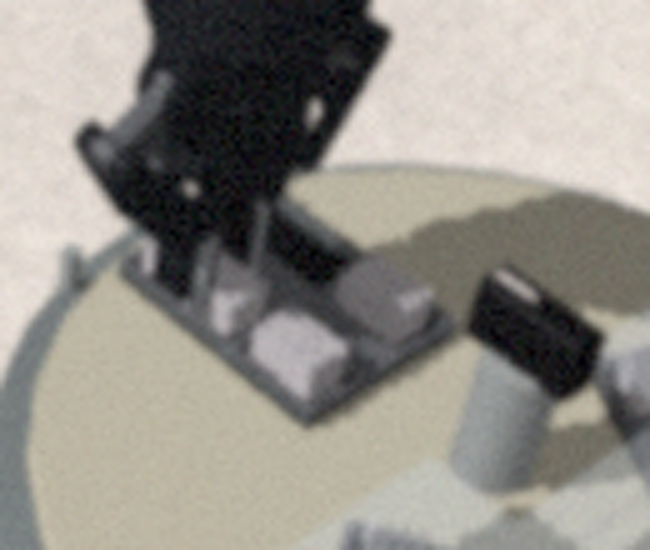

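Request:
send_rows --dp '[[0,0,0],[0,0,0],[0,0,10],[0,0,40],[0,0,75]]' --rot '[[0,0,0],[0,0,0],[0,0,0],[0,0,0],[0,0,0]]' --jaw 30

```text
time: 20.25
tool_pos: [544.1, 102.1, 122.2]
tcp_rot: [179.9, 0.0, -68.1]
ft_force: [0.2, -0.5, -0.2]
finger_gap: 29.7
```

Request:
send_rows --dp '[[-8,-18,0],[-22,-50,0],[-36,-82,-5],[-50,-114,-10],[-62,-142,-20]]' --rot '[[0,0,0.14],[0,0,0.3],[0,0,0.46],[0,0,0.63],[0,0,0.8]]' --jaw 40

```text
time: 20.88
tool_pos: [482.7, -41.0, 102.4]
tcp_rot: [-180.0, -0.1, -22.0]
ft_force: [1.2, -0.1, -0.2]
finger_gap: 40.0
```

Request:
send_rows --dp '[[-10,-24,-10],[-20,-46,-25],[-27,-62,-40],[-28.1,-64.6,-51],[-28.1,-64.6,-51]]' --rot '[[0,0,0.15],[0,0,0.3],[0,0,0.43],[0,0,0.519],[0,0,0.519]]'

```text
time: 21.5
tool_pos: [454.0, -104.6, 50.2]
tcp_rot: [-180.0, 0.1, 7.4]
ft_force: [-0.4, 0.2, -0.7]
finger_gap: 40.3
```

```bash
python3 - <<'E'
from bench import r, vision
from h import *
s=vision.snapshot("scene");np.savez("pics/scene12.npz",**s)
s2=r.sense();print(s2["tool_pos"],s2["tcp_rot"],s2["ft_force"])
cv2.imwrite(f"pics/s12.png",cv2.resize(np.clip(s["pixels"][120:300,120:450,::-1].astype(float)*1.4,0,255).astype(np.uint8),None,fx=2.4,fy=2.4,interpolation=2))
placed("pics/scene12.npz")
E
```

```text
[ 454.52765794 -104.46601451   50.73471126] [-1.79994953e+02 -1.91006280e-03  7.31529359e+00] [ 0.14640081 -0.23162887 -0.57869583]
pics/scene12.npz 239 R 117.6 S 23.4 z90 42.5 rect [119.3  22.3] [20.8 47.9] 87.6
pics/scene12.npz 163 R 70.7 S -21.6 z90 42.5 rect [ 72.1 -22.5] [20.8 29.4] 88.8
pics/scene12.npz 162 R 70.1 S 23.5 z90 42.3 rect [71.  22.2] [20.2 29.9] 88.9
```

View pics/s12.png

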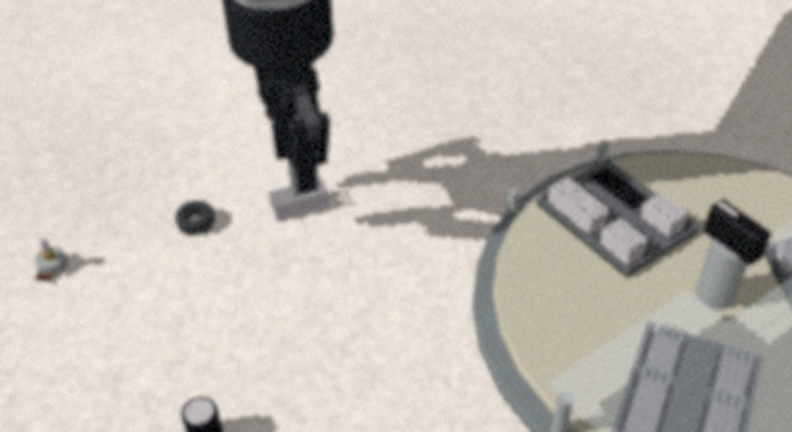

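Three are seated. Commanded z is 50.3; now the last grasp.

Request:
send_rows --dp '[[0,0,-10],[0,0,-22],[0,0,-29],[0,0,-29]]' --rot '[[0,0,0],[0,0,0],[0,0,0],[0,0,0]]'

```text
time: 22.05
tool_pos: [453.7, -104.0, 20.3]
tcp_rot: [-179.9, 0.1, 7.5]
ft_force: [0.3, 0.7, -0.3]
finger_gap: 40.0
```

Request:
send_rows --dp '[[0,0,0],[0,0,0],[0,0,0],[0,0,0]]' --rot '[[0,0,0],[0,0,0],[0,0,0],[0,0,0]]' --jaw 0

```text
time: 22.55
tool_pos: [454.8, -104.6, 21.6]
tcp_rot: [180.0, -0.0, 7.4]
ft_force: [0.1, 0.1, 1.7]
finger_gap: 16.9
```

Request:
send_rows --dp '[[0,0,10],[0,0,30],[0,0,60],[0,0,90]]' --rot '[[0,0,0],[0,0,0],[0,0,0],[0,0,0]]'

```text
time: 23.05
tool_pos: [454.3, -104.4, 112.6]
tcp_rot: [-180.0, 0.0, 7.4]
ft_force: [0.5, -1.0, -0.1]
finger_gap: 16.9
```

Request:
send_rows --dp '[[5,18,0],[15,52,0],[25,88,0],[36,124,0],[46,160,0]]' --rot '[[0,0,-0.13],[0,0,-0.29],[0,0,-0.45],[0,0,-0.62],[0,0,-0.79]]'

```text
time: 23.68
tool_pos: [500.8, 56.7, 112.0]
tcp_rot: [-180.0, -0.0, -38.1]
ft_force: [-0.1, -0.6, -0.2]
finger_gap: 17.3
```

Request:
send_rows --dp '[[10,34,0],[19,62,0],[25,82,-8],[26.9,89.2,-24],[26.9,89.2,-40]]' --rot '[[0,0,-0.16],[0,0,-0.32],[0,0,-0.45],[0,0,-0.529],[0,0,-0.529]]'

```text
time: 24.3
tool_pos: [527.6, 145.3, 71.3]
tcp_rot: [-180.0, -0.0, -68.0]
ft_force: [-0.0, -0.0, -0.4]
finger_gap: 17.2
```

Request:
send_rows --dp '[[0,0,-12],[0,0,-20],[0,0,-25],[0,0,-25]]' --rot '[[0,0,0],[0,0,0],[0,0,0],[0,0,0]]'

```text
time: 24.8
tool_pos: [527.5, 144.6, 46.4]
tcp_rot: [-180.0, -0.0, -68.1]
ft_force: [0.2, 0.6, -0.6]
finger_gap: 16.9
```

```bash
python3 - <<'E'
from bench import r, vision
from h import *
s=vision.snapshot("scene")
s2=r.sense();print(s2["tool_pos"],s2["tcp_rot"],s2["ft_force"])
cv2.imwrite(f"pics/s13.png",cv2.resize(np.clip(s["pixels"][150:260,320:450,::-1].astype(float)*1.4,0,255).astype(np.uint8),None,fx=5,fy=5,interpolation=2))
E
```

```text
[527.6477781  144.6254276   46.58636306] [-1.79976396e+02 -6.64589106e-03 -6.81270981e+01] [-0.04830996 -0.19504507  0.06712665]
```

View pics/s13.png

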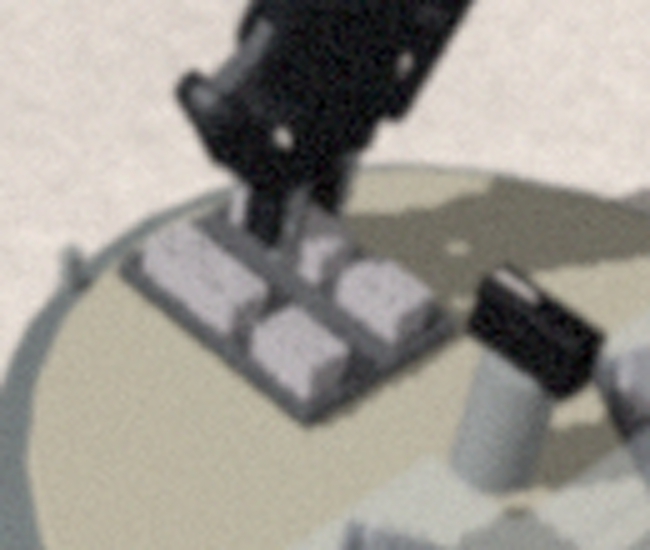

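Aligned. I'll release, lift and move clear.

Request:
send_rows --dp '[[0,0,0],[0,0,0],[0,0,10],[0,0,40],[0,0,75]]' --rot '[[0,0,0],[0,0,0],[0,0,0],[0,0,0],[0,0,0]]' --jaw 30

```text
time: 25.48
tool_pos: [526.9, 144.7, 122.2]
tcp_rot: [179.9, 0.0, -68.1]
ft_force: [0.0, 1.0, 0.2]
finger_gap: 29.9
```

Request:
send_rows --dp '[[-10,-40,20],[-20,-90,40],[-30,-140,60],[-40,-190,70],[-50,-230,80]]' --rot '[[0,0,0],[0,0,0],[0,0,0],[0,0,0],[0,0,0]]'

```text
time: 26.1
tool_pos: [477.1, -87.1, 202.9]
tcp_rot: [-179.9, -0.1, -68.2]
ft_force: [-0.1, -0.1, 0.2]
finger_gap: 29.8
```

Request:
send_rows --dp '[[0,-20,0],[0,-30,0],[0,-30,0],[0,-30,0]]' --rot '[[0,0,0],[0,0,0],[0,0,0],[0,0,0]]'

```text
time: 26.6
tool_pos: [477.4, -114.4, 201.2]
tcp_rot: [180.0, 0.0, -68.1]
ft_force: [0.4, 0.0, 1.3]
finger_gap: 30.0
```

```bash
python3 - <<'E'
from bench import r, vision
from h import *
for n in("top","scene"):
    s=vision.snapshot(n); np.savez(f"pics/{n}14.npz",**s); cv2.imwrite(f"pics/{n}14.png",np.clip(s["pixels"][:,:,::-1].astype(float)*1.4,0,255).astype(np.uint8))
    placed(f"pics/{n}14.npz")
t=load("pics/top14.npz");car(t,cloud(t))
E
```

```text
pics/top14.npz 15 R 70.4 S 26.4 z90 43.2 rect [71.1 26.2] [25.3  2.2] 0.1
pics/top14.npz 17 R 71.8 S -13.5 z90 44.0 rect [ 72.5 -13.8] [ 2.2 26.7] 89.7
pics/top14.npz 27 R 118.7 S -19.4 z90 43.7 rect [119.1 -19.5] [44.7  2.6] 1.2
pics/top14.npz 28 R 119.6 S -24.8 z90 43.5 rect [119.2 -25. ] [44.2  2.6] 0.7
pics/top14.npz 27 R 119.9 S -29.9 z90 43.5 rect [119.8 -30.3] [44.9  2.4] 0.8
pics/scene14.npz 225 R 117.2 S -22.4 z90 42.7 rect [118.2 -23.6] [46.7 20.2] 0.7
pics/scene14.npz 233 R 117.8 S 23.3 z90 42.5 rect [119.4  22.2] [19.8 48. ] 89.2
pics/scene14.npz 153 R 70.9 S -22.0 z90 42.3 rect [ 72.  -22.8] [20.5 29. ] 88.7
pics/scene14.npz 164 R 70.1 S 23.4 z90 42.1 rect [71.1 22.8] [20.2 29.4] 88.6
[177.6 164.8] 133 z 99.1 cen [642.6 164.6] rect [641.7 164.9] [48.5 16.9] 22.5
[197.6 212.5] 576 z 28.4 cen [546.5 128.7] rect [553.4 131. ] [99.7 76.8] 21.4
[132.7 217.9] 242 z 12.7 cen [530.5 279.4] rect [536.4 282.1] [130.4  23.4] 43.2
[215.3 232.1] 48 z 12.1 cen [501.4  85.7] rect [499.7  86.6] [13.6 26.9] 28.0
[166.1 238.5] 128 z 12.6 cen [484.  199.3] rect [483.3 195.8] [74.1 15.6] 80.4
[200.1 237.9] 52 z 11.8 cen [487.1 120.5] rect [486.1 121.7] [11.3 29.3] 15.4
```

View pics/top14.png

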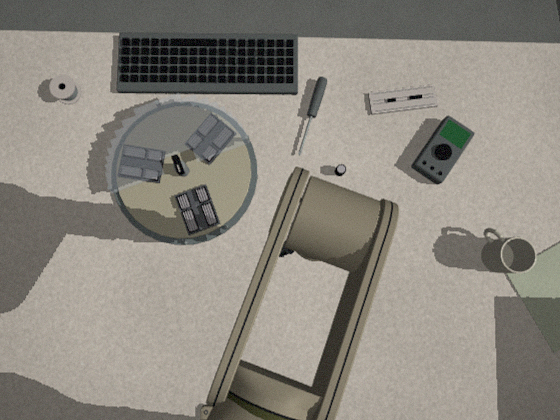

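View pics/scene14.png

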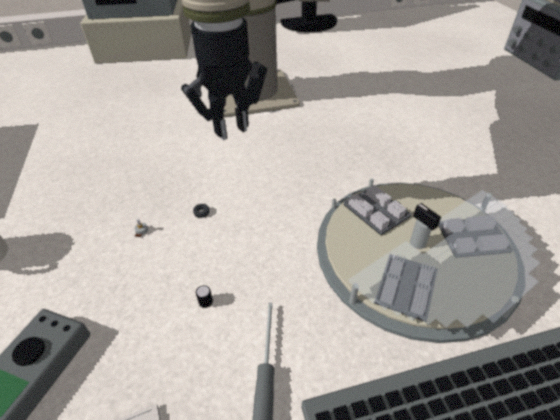

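```bash
python3 -c "
from bench import job
print(job.hand_in())"
```

```text
the job is handed in; nothing more can be done
None
```

The job is done and handed in at about 27 s of the 72 s. I turned the carousel about 49° clockwise by its knob until the empty tray faced the window. Then I put the two short heat sinks in the inner pockets and the two long ones in the outer pockets.

- **Tray angle:** after the turn, the tray direction measured within about 0.5° of the window direction I took from the two uprights. The last top view put the tray at 21.4° and the knob at 22.5°, against about 21.8° for the window.
- **Seating:** the scene camera's depth shows all four heat sinks flat, with tops at about 42 mm, and within about 1 mm of the pocket centres. The clearance is 4 mm on each side.
- **Bystanders and arm:** the capacitor, ferrite ring and potentiometer look unmoved in the last scene view. The arm is clear, and forces were near zero on every placement.
- **Disagreements:** the two cameras differed by 1–2 mm in y, so I set the turntable axis from where the arm settled while holding the knob. In the last top view, depth picked up only single fins, plus strips for the inner pair, so it confirmed the height and direction but not the full outlines.

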